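# Test the two round push lights of a lot

## Task

Test the two round push lights in the grey lot tray: with closed fingertips gently press the cap of the large round one down, hold it in for about half a second and let it come back up, then do the same with the small round one. Leave the lights lying where they are, do not lift or shove them, do not touch the square and the long bar-shaped light, and do not disturb the candle cup and the tape roll. Finish with the hand clear.

Things in the scene. Friction and masses are not known exactly. Their poses are not given: they have to be found in the camera images.
- tray: grey shallow lot tray that does not move when pushed, 310 x 310 mm, rim 16 mm high and 6 mm thick, inner floor 6 mm above the bench; it lies at various places and angles. Origin: centre of its underside. The four push lights lie loose in it, in any order, two by two, about 134 mm apart.
- large_light: the LARGE ROUND push light: base 84 mm diameter, press-cap 70 mm diameter. White plastic battery lamp lying loose, cap up; base 15 mm high, cap top 26 mm above the underside. Origin: centre of its underside, z up.
- large_top (a point): centre of the flat top of that light's press-cap (moves with the cap; 26 mm above the underside of the light when not pressed)
- large_cap (a joint): how far that press-cap is pushed in, in m: 0 = up, 0.007 = fully in. A spring returns it: it starts to move at about 1.5 N and is fully in at about 5 N, where it meets a hard stop
- small_light: the SMALL ROUND push light: base 52 mm diameter, press-cap 38 mm diameter. White plastic battery lamp lying loose, cap up; base 15 mm high, cap top 26 mm above the underside. Origin: centre of its underside, z up.
- small_top (a point): centre of the flat top of that light's press-cap (moves with the cap; 26 mm above the underside of the light when not pressed)
- small_cap (a joint): how far that press-cap is pushed in, in m: 0 = up, 0.007 = fully in. A spring returns it: it starts to move at about 1.5 N and is fully in at about 5 N, where it meets a hard stop
- square_light: the square push light: base 68 x 68 mm, press-cap 54 x 54 mm. White plastic battery lamp lying loose, cap up; base 15 mm high, cap top 26 mm above the underside. Origin: centre of its underside, z up.
- bar_light: the long bar-shaped push light: base 44 mm (own x) by 116 mm (own y), press-cap 30 x 102 mm. White plastic battery lamp lying loose, cap up; base 15 mm high, cap top 26 mm above the underside. Origin: centre of its underside, z up.
- candle_cup: loose chandelier candle cup standing on the bench beside the tray: fluted metal dish 92 mm diameter, 17 mm high, with an upright tan sleeve 26 mm diameter reaching 93 mm above the bench. Origin: centre of the underside. Leave alone.
- tape_roll: loose roll of blue tape lying flat on the bench at the tray's other side, 100 mm outer diameter, 24 mm high. Origin: centre of the underside. Leave alone.
Things that resemble listed ones, but are neither listed nor needed, are in the scene too. What is shaped like the small_light but brown is not meant. What is shaped like the large_light but green is not meant.

How it is judged:
On the way, in this order (a step that is already met when the one before it is completed fails the run):
1. the large round light's cap is pressed in (value of joint large_cap above 0.0045 m and value of joint small_cap below 0.0015 m), for 0.2 s.
2. it is let go and comes back up (value of joint large_cap below 0.0015 m and contact force between the fingers and large_light below 0.1 N), for 0.1 s.
3. the small round light's cap is pressed in (value of joint small_cap above 0.0045 m and value of joint large_cap below 0.0015 m), for 0.2 s.
At the end, for the whole second after the job is handed in: both round caps are up again (pressed in less than 1.5 mm), both round lights lie flat, at rest and within 20 mm of where they started, the square and bar lights within 5 mm, candle cup and tape roll within 15 mm (value of joint each of large_cap, small_cap below 0.0015 m and distance of each of large_light, small_light from where it was at the start of the episode below 0.02 m and angle between each of large_light, small_light's own z axis and vertical below 0.1 rad and linear speed of each of large_light, small_light below 0.02 m/s and distance of each of square_light, bar_light from where it was at the start of the episode below 0.005 m and distance of each of candle_cup, tape_roll from where it was at the start of the episode below 0.015 m); the robot touches nothing.
It fails at once if a round light is pressed roughly (over 25 N) (contact force between any of the fingers, the arm and large_light above 25 N or contact force between any of the fingers, the arm and small_light above 25 N).
It fails at once if the square or the bar light is touched or displaced (contact force between any of the fingers, the arm and square_light above 0.5 N or distance of any of square_light, bar_light from where it was at the start of the episode above 0.005 m or contact force between any of the fingers, the arm and bar_light above 0.5 N).
It fails at once if a round light is lifted, tipped or shoved more than 20 mm (height (world z) of any of large_light, small_light above 0.015 m or angle between any of large_light, small_light's own z axis and vertical above 0.25 rad or distance of any of large_light, small_light from where it was at the start of the episode above 0.02 m).
It fails at once if the candle cup or tape roll is disturbed (distance of any of candle_cup, tape_roll from where it was at the start of the episode above 0.015 m or angle between any of candle_cup, tape_roll's own z axis and vertical above 0.25 rad).
It also fails if it takes over 42 s, if anything falls off the work surface, if the arm or the gripper's body presses on something with over 40 N, if the wrist force passes 120 N, or if a joint passes its speed limit or range.

## Robot

A 6-joint arm with a two-finger parallel gripper is mounted at the origin on the work surface. World frame = base frame: x ahead of the robot, y to its left, z up, the work surface at z = 0. Lengths are in m, angles in rad, forces in N, time in s.
With the tool pointing down it reaches from about 0.35 to 0.775 m from the base axis. Payload 5.5 kg.
Tool frame: the origin (TCP) lies at the very end of the fingers, on their centre line; the grasp point (between the pads) lies 19 mm behind it; x points along the fingers, y is the direction in which the jaws open and shut, and the axes are right-handed (so a half turn about x gives the same grasp; the last joint's range is limited). The gripper opens to 85 mm and grips with 20 to 120 N. Pads are 22 mm wide; open, the fingers measure 114 mm over their backs; the gripper's body (76 mm by 85 mm) begins 54 mm behind the grasp point. The pads swing forward as they close: fully open they stand 13 mm farther back than shut.
Start: joints at [1.188, 0.313, 0.046, 1.304, 0, 1.431], TCP at [0.138, 0.558, 0.231] pointing down, gripper open.
Joint ranges: [-2.76, 2.76], [-0.86, 1.69], [-1.03, 1.26], [-2.2, 2.34], [-1.47, 1.5], [-3.14, 3.14]. Speed limits (rad/s): [2.57, 2.57, 3.14, 3.14, 3.14, 3.14].

## Interface

Orientations are given as a unit quaternion [w, x, y, z].
In Python, from workcell import env gives the robot as it stands.
- The arm moves only by the tool servo_tool, never from a script. Its argument "increments" is a list of rows, each an object with "offset": the shift along the tool's x, y, z in cm, a list of three; "yaw": the turn about the tool's x in degrees. In form: [{"offset": [x, y, z], "yaw": yaw}, ...]. A call has exactly 8 rows; each row is the pose to reach, as a shift and turn from the pose commanded when the call began, along the tool's axes at that moment; what a row does not reach only later rows make up. A row lasts 1/10 s, in which the tool goes at most 50 mm and 8.59 degrees, less where a joint would pass 70% of its speed; a pose out of reach is approached as far as the arm can. A call with a gripper value outside its range is refused whole. "claw" is the opening, from 0 (shut) to 1 (fully open), set as the call begins (left out, the last holds). The fingers move at their own pace and stop on an object; "force" is the grip in N (left out, the last holds). Time passes only in rows, so rows that repeat a pose let the fingers close, or fill a call up. It gives the time, the measured TCP pose, the force and the opening at its end, in the units of the state.
- env.get_state(): the state, without advancing time (a new reading comes with each control period).
- env.read_camera(name): name is "scene" or "top" or "wrist"; returns (picture, depth): 384x512x3 uint8, red, green, blue; 384x512 float32, m along the optical axis (not along the pixel's ray), 0 where there is no reading.
- env.camera_model(name): a dict with "vertical_fov" (degrees; the focal length in pixels is half the picture's height over the tangent of half this angle, whatever the lens; pixels are square), "cx", "cy" (the principal point, pixels), "world_from_camera" (4x4, takes a point from camera to world coordinates). Camera axes: x right, y up, looking along -z (the intrinsics and any distortion apply to the point x, -y, -z); pixel columns grow to the right and rows downward; lengths in m; the calibration is good to about 2 mm. A picture is of the moment at which its call begins: read the wrist's pose just before it. camera_model takes no time and is no camera call; for the wrist camera it gives the pose at the moment of the call.
- env.hand_in(): hands the job in, once; it reports no verdict.
The state is a dict: "clock": time; "joint_pos": joint angles; "qvel": joint speeds; "tau": joint torques, N m; "tcp_pos": TCP position; "orientation": TCP orientation; "wrist_force": force on the tool from outside, world axes, zero at the start; "ft_torque": the same for the moment, N m; "finger_gap": finger opening in m.
Only numpy, scipy, OpenCV 4.12 (cv2) and the standard library are available. Lean on these libraries where they do the work, as an engineer would, in place of code of your own. Each camera call takes 0.05 s, during which the arm holds its last target.

## Working session

There is one attempt and no reset: what is moved stays moved. The work goes in short steps, Python scripts to look and compute and a tool call to move; the robot and the scene stay as the last step left them, time stands still between calls to the robot, and variables do not carry over. Pictures are saved under pics/ and viewed, and the job is handed in when it is done.

Besides the shell and the picture viewer there is one more tool, called as a command line: name --argument value ..., lists and objects as JSON in quotes. servo_tool: Moves the arm, as the interface text tells. Its arguments: {"type":"object","properties":{"increments":{"type":"array","items":{"type":"object","properties":{"offset":{"type":"array","items":{"type":"number"}},"yaw":{"type":"number"}}}},"claw":{"type":"number"},"force":{"type":"number"}},"required":["increments"]}

```bash
mkdir -p pics; ls
python3 - <<'E'
from workcell import env
import cv2,numpy as np
s=env.get_state();print(s)
for n in("top","scene"):
    p,d=env.read_camera(n);cv2.imwrite(f"pics/{n}0.png",p[...,::-1]);np.savez(f"{n}0.npz",p=p,d=d)
    print(n,env.camera_model(n))
E
```

```text
pics
{'clock': 0.0, 'joint_pos': array([ 1.18838981e+00,  3.13982825e-01,  4.49467598e-02,  1.30357665e+00,
       -1.81797944e-05,  1.43118390e+00]), 'qvel': array([-8.20696507e-04,  3.10304899e-04,  7.59131017e-04,  5.35304899e-05,
        8.21611831e-04,  1.28923984e-04]), 'tau': array([ 4.44902826e-04, -4.80622709e+01,  2.98536408e+01,  1.91394106e-02,
       -9.48730826e-05, -5.00387486e-06]), 'tcp_pos': array([0.1380657 , 0.55764519, 0.23040568]), 'orientation': array([ 0.70174298,  0.08500785,  0.702062  , -0.08625204]), 'wrist_force': array([-0.70966679,  0.48635853,  0.16662913]), 'ft_torque': array([0.0108682 , 0.03174123, 0.03483586]), 'finger_gap': 0.08542079323971041}
top {'vertical_fov': 47.02537105519079, 'cx': 263.2109485269316, 'cy': 193.04982388531687, 'world_from_camera': array([[ 0.01909884,  0.99072271, -0.1345502 ,  0.3496545 ],
       [-0.99980221,  0.01967159,  0.00292847,  0.03777717],
       [ 0.00554811,  0.13446766,  0.99090245,  1.20759818],
       [ 0.        ,  0.        ,  0.        ,  1.        ]])}
scene {'vertical_fov': 43.298087586951176, 'cx': 256.0189211937191, 'cy': 189.76738016685863, 'world_from_camera': array([[-0.60340202, -0.51924482,  0.60521964,  1.14184343],
       [ 0.79733566, -0.404958  ,  0.44750962,  0.52559879],
       [ 0.01272149,  0.75259141,  0.65836489,  0.77542992],
       [ 0.        ,  0.        ,  0.        ,  1.        ]])}
```

View pics/top0.png

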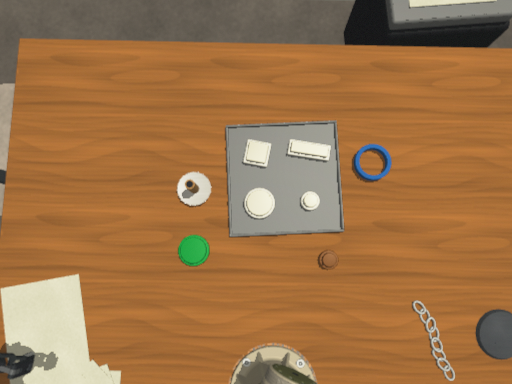

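View pics/scene0.png

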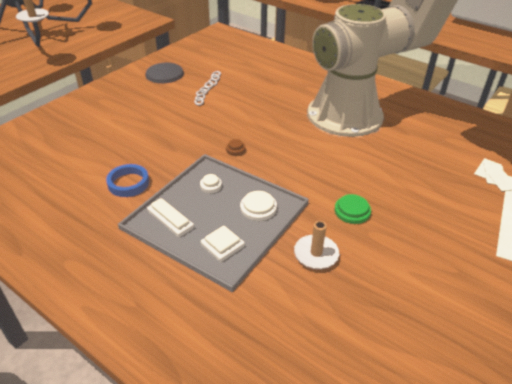

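The top view shows the large light at about (259,203) and the small one at (310,201). The square is at (257,152), the bar at (309,150), the cup at (194,189) and the tape at (372,162). The green decoy (194,250) and brown decoy (328,260) lie outside the tray.

```bash
cat > h.py <<'E'
import numpy as np,cv2
from scipy.spatial.transform import Rotation as R
def ray(m,u,v,z,h=384):
    f=h/2/np.tan(np.radians(m["vertical_fov"])/2);T=m["world_from_camera"]
    d=T[:3,:3]@np.array([(u-m["cx"])/f,-(v-m["cy"])/f,-1]);o=T[:3,3]
    return o+d*(z-o[2])/d[2]
def axes(s):
    q=s["orientation"];return R.from_quat([q[1],q[2],q[3],q[0]]).as_matrix()
E
python3 - <<'E'
from workcell import env
from h import *
s=env.get_state();print(axes(s).round(3))
for n,seeds in(("top",dict(large=(259,203),small=(310,201),square=(257,152),bar=(309,150))),("scene",dict(large=(259,204),small=(210,182),square=(222,241),bar=(171,215)))):
    z=np.load(n+"0.npz");p=z["p"];d=z["d"];m=env.camera_model(n)
    hsv=cv2.cvtColor(p,cv2.COLOR_RGB2HSV)
    for thr in (165,215):
      mk=((hsv[...,2]>thr)&(hsv[...,1]<60)).astype(np.uint8)
      k,l,st,c=cv2.connectedComponentsWithStats(mk)
      for a,(u,v) in seeds.items():
        i=l[v,u]
        if i: print(n,thr,a,c[i].round(1),st[i],"top-plane",ray(m,*c[i],.032).round(4),"mid",ray(m,*c[i],.025).round(4),"depth z",(m["world_from_camera"]@np.array([0,0,-d[v,u],1]))[:3].round(3) if 0 else d[v,u])
E
```

```text
[[-0.001  0.24   0.971]
 [-0.001  0.971 -0.24 ]
 [-1.    -0.002 -0.   ]]
top 165 large [259.5 202.3] [244 187  31  31 736] top-plane [0.4842 0.0437 0.032 ] mid [0.485  0.0437 0.025 ] depth z 1.1784295
top 165 small [310.3 200. ] [301 191  19  19 285] top-plane [ 0.493  -0.0925  0.032 ] mid [ 0.4939 -0.0933  0.025 ] depth z 1.1842268
top 165 square [257.2 152. ] [243 139  29  28 588] top-plane [0.6216 0.0529 0.032 ] mid [0.6232 0.053  0.025 ] depth z 1.196388
top 165 bar [309.3 148.8] [288 139  43  22 630] top-plane [ 0.6334 -0.0889  0.032 ] mid [ 0.6351 -0.0897  0.025 ] depth z 1.2013066
top 215 large [260.1 201.7] [245 188  30  30 623] top-plane [0.4857 0.0422 0.032 ] mid [0.4865 0.0422 0.025 ] depth z 1.1784295
top 215 small [311.  199.7] [302 192  18  18 213] top-plane [ 0.4939 -0.0943  0.032 ] mid [ 0.4948 -0.0951  0.025 ] depth z 1.1842268
top 215 square [257.6 151.6] [244 140  27  26 471] top-plane [0.6228 0.0517 0.032 ] mid [0.6245 0.0517 0.025 ] depth z 1.196388
top 215 bar [309.9 148.1] [288 140  43  20 466] top-plane [ 0.6355 -0.0906  0.032 ] mid [ 0.6372 -0.0913  0.025 ] d
[... 376 characters left out ...]
6298 0.0584 0.025 ] depth z 1.004214
scene 165 bar [169.5 216.4] [147 197  48  40 932] top-plane [ 0.6454 -0.0757  0.032 ] mid [ 0.6408 -0.0814  0.025 ] depth z 1.0613859
scene 215 large [257.4 203.3] [240 191  37  27 688] top-plane [0.4937 0.0509 0.032 ] mid [0.4876 0.0464 0.025 ] depth z 1.0946059
scene 215 small [209.3 181.4] [200 174  21  16 211] top-plane [ 0.5028 -0.0856  0.032 ] mid [ 0.4968 -0.0913  0.025 ] depth z 1.1466374
scene 215 square [220.9 241.1] [201 226  43  33 716] top-plane [0.6327 0.0606 0.032 ] mid [0.6279 0.0562 0.025 ] depth z 1.004214
scene 215 bar [168.6 215.1] [148 199  45  35 699] top-plane [ 0.6438 -0.08    0.032 ] mid [ 0.6391 -0.0857  0.025 ] depth z 1.0613859
```

Run:
```python
import cv2
a=cv2.imread("pics/top0.png")[110:245,170:400];cv2.imwrite("pics/topc.png",cv2.resize(a,None,fx=3.4,fy=3.4,interpolation=cv2.INTER_CUBIC))
```

```text
(no output)
```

View pics/topc.png

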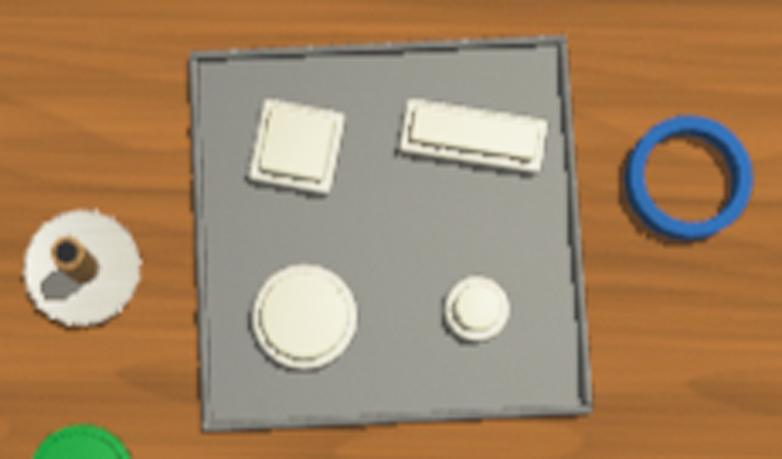

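servo_tool --increments '[{"offset": [0, -1, 1]}, {"offset": [0, -3, 3.5]}, {"offset": [0, -6, 7]}, {"offset": [0, -9, 10.5]}, {"offset": [0, -12, 13.5]}, {"offset": [0, -15, 17]}, {"offset": [0, -18, 20]}, {"offset": [0, -21, 23.5]}]' --claw 0

```text
invalid input
```

servo_tool --increments '[{"offset": [0, -3, 3.5]}, {"offset": [0, -6, 7]}, {"offset": [0, -9.5, 10.5]}, {"offset": [0, -13, 14.5]}, {"offset": [0, -16, 18]}, {"offset": [0, -18.5, 20.5]}, {"offset": [0, -20, 22.2]}, {"offset": [0, -20.4, 22.7]}]'

```text
invalid input
```

Run:
```python
from workcell import env
from h import *
m=env.camera_model("wrist");s=env.get_state()
p,d=env.read_camera("wrist");cv2.imwrite("pics/w1.png",p[...,::-1]);np.savez("w1.npz",p=p,d=d)
print(s["clock"],s["tcp_pos"],s["wrist_force"],s["finger_gap"],axes(s).round(3));print(m)
```

```text
0.1 [0.13808087 0.55772728 0.23049312] [-0.45114012  0.7046622  -0.7463551 ] 0.08494992392298625 [[-0.001  0.24   0.971]
 [-0.001  0.971 -0.24 ]
 [-1.    -0.002 -0.   ]]
{'vertical_fov': 68.74988067423088, 'cx': 256.3095118730809, 'cy': 192.99286909524932, 'world_from_camera': array([[ 0.24067376, -0.92632799, -0.28981475,  0.06521615],
       [ 0.97060467,  0.22918803,  0.07348071,  0.57617501],
       [-0.00164516, -0.29898043,  0.95425782,  0.37341453],
       [ 0.        ,  0.        ,  0.        ,  1.        ]])}
```

View pics/w1.png

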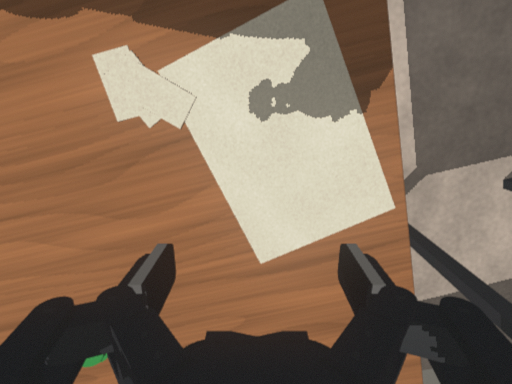

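servo_tool --increments '[{"offset": [0, -1, 1], "yaw": 0}, {"offset": [0, -3, 3.5], "yaw": 0}, {"offset": [0, -6, 7], "yaw": 0}, {"offset": [0, -9, 10.5], "yaw": 0}, {"offset": [0, -12, 13.5], "yaw": 0}, {"offset": [0, -15, 17], "yaw": 0}, {"offset": [0, -18, 20], "yaw": 0}, {"offset": [0, -21, 23.5], "yaw": 0}]' --claw 0

```text
clock: 0.95
tcp_pos: [0.3159, 0.2954, 0.2313]
orientation: [0.702, 0.086, 0.702, -0.086]
wrist_force: [1.4, 0.9, 0.3]
finger_gap: -0.0002
```

servo_tool --increments '[{"offset": [0, -3, 3.5], "yaw": 0}, {"offset": [0, -6, 7], "yaw": 0}, {"offset": [0, -9.5, 10.5], "yaw": 0}, {"offset": [0, -13, 14.5], "yaw": 0}, {"offset": [0, -16, 18], "yaw": 0}, {"offset": [0, -18.5, 20.5], "yaw": 0}, {"offset": [0, -20, 22.2], "yaw": 0}, {"offset": [0, -20.4, 22.7], "yaw": 0}]'

```text
clock: 1.75
tcp_pos: [0.4878, 0.0425, 0.231]
orientation: [0.702, 0.087, 0.702, -0.087]
wrist_force: [-0.7, 1.3, -1.0]
finger_gap: -0.0002
```

Run:
```python
from workcell import env
from h import *
m=env.camera_model("wrist");s=env.get_state()
p,d=env.read_camera("wrist");cv2.imwrite("pics/w2.png",p[...,::-1]);np.savez("w2.npz",p=p,d=d,**m)
print(s["clock"],s["tcp_pos"],s["wrist_force"],s["finger_gap"],axes(s).round(3));print(m)
```

```text
1.75 [0.48776307 0.04247227 0.23095307] [-0.71549014  1.2557533  -0.9741559 ] -0.00016194149147145883 [[-0.     0.244  0.97 ]
 [-0.     0.97  -0.244]
 [-1.    -0.    -0.   ]]
{'vertical_fov': 68.74988067423088, 'cx': 256.3095118730809, 'cy': 192.99286909524932, 'world_from_camera': array([[ 2.44387635e-01, -9.25291140e-01, -2.90018949e-01,
         4.14884653e-01],
       [ 9.69677506e-01,  2.33056726e-01,  7.35533596e-02,
         6.10844824e-02],
       [-4.67405082e-04, -2.99200383e-01,  9.54190187e-01,
         3.73867225e-01],
       [ 0.00000000e+00,  0.00000000e+00,  0.00000000e+00,
         1.00000000e+00]])}
```

View pics/w2.png

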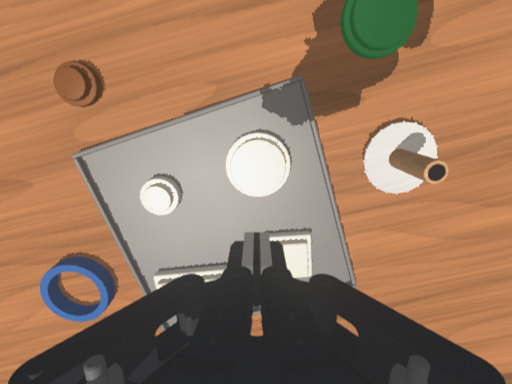

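Wrist view: the large light is at about (258,165) and the small one at (160,196), with the brown decoy (77,83) and green decoy (379,17) off the tray.

Run:
```python
from h import *
z=np.load("w2.npz");p,d=z["p"],z["d"];m=dict(z)
f=192/np.tan(np.radians(float(m["vertical_fov"]))/2);T=m["world_from_camera"]
v,u=np.mgrid[:384,:512]
P=np.stack([(u-m["cx"])/f*d,-(v-m["cy"])/f*d,-d,np.ones_like(d)],-1)@T.T
Z=P[...,2]
hsv=cv2.cvtColor(p,cv2.COLOR_RGB2HSV)
mk=((hsv[...,2]>150)&(hsv[...,1]<60)).astype(np.uint8)
k,l,st,c=cv2.connectedComponentsWithStats(mk)
for n,(a,b) in dict(large=(258,165),small=(160,196)).items():
    i=l[b,a];w=l==i
    print(n,c[i].round(1),st[i],"blob@.024",ray(m,*c[i],.024).round(4),"Zpct",np.percentile(Z[w],[5,25,50,75,95]).round(4))
    med=np.percentile(Z[w],60)
    for tol in(.003,.005):
        q=w&(abs(Z-med)<tol);uu=u[q].mean();vv=v[q].mean()
        print("  cap",q.sum(),uu.round(1),vv.round(1),ray(m,uu,vv,.032).round(4),P[q][:,:3].mean(0).round(4),"diam",2*np.sqrt(q.sum()/np.pi)*np.median(d[q])/f)
```

```text
large [218.6 191.1] [   71    92   277   199 30794] blob@.024 [ 0.5067 -0.013   0.024 ] Zpct [0.005  0.0058 0.0064 0.0073 0.0323]
  cap 24502 213.7 191.3 [ 0.5034 -0.0173  0.032 ] [ 0.5131 -0.0239  0.0061] diam 0.2430390362515069
  cap 24510 213.7 191.3 [ 0.5034 -0.0174  0.032 ] [ 0.5131 -0.0239  0.0061] diam 0.24308191716801603
small [218.6 191.1] [   71    92   277   199 30794] blob@.024 [ 0.5067 -0.013   0.024 ] Zpct [0.005  0.0058 0.0064 0.0073 0.0323]
  cap 24502 213.7 191.3 [ 0.5034 -0.0173  0.032 ] [ 0.5131 -0.0239  0.0061] diam 0.2430390362515069
  cap 24510 213.7 191.3 [ 0.5034 -0.0174  0.032 ] [ 0.5131 -0.0239  0.0061] diam 0.24308191716801603
```

Run:
```python
import cv2
a=cv2.imread("pics/w2.png")[110:240,110:320];cv2.imwrite("pics/w2c.png",cv2.resize(a,None,fx=3.5,fy=3.5,interpolation=cv2.INTER_CUBIC))
```

```text
(no output)
```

View pics/w2c.png

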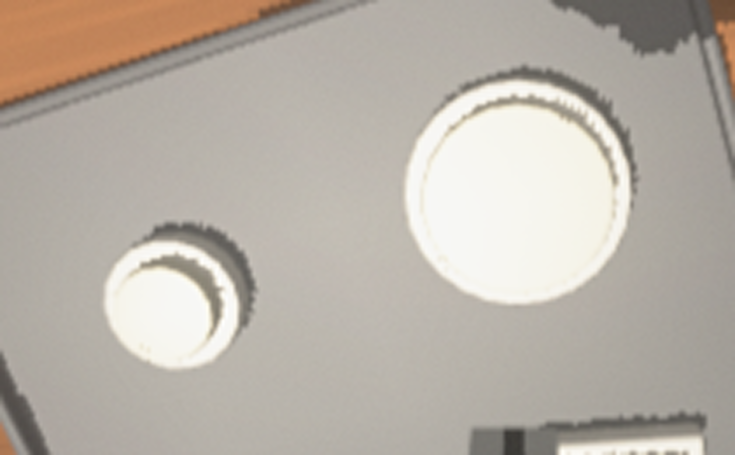

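Depth is clean here (floor 6 mm, caps 32 mm), so I'll use depth at the cap top.

Run:
```python
from h import *
z=np.load("w2.npz");p,d=z["p"],z["d"];m=dict(z)
f=192/np.tan(np.radians(float(m["vertical_fov"]))/2);T=m["world_from_camera"]
v,u=np.mgrid[:384,:512]
P=np.stack([(u-m["cx"])/f*d,-(v-m["cy"])/f*d,-d,np.ones_like(d)],-1)@T.T
Z=P[...,2]
A=axes(__import__("workcell").env.get_state());t=__import__("workcell").env.get_state()["tcp_pos"]
for lo in (.029,.014):
  mk=((Z>lo)&(Z<.036)).astype(np.uint8)
  k,l,st,c=cv2.connectedComponentsWithStats(mk)
  for n,(a,b) in dict(large=(258,165),small=(160,196)).items():
    w=l==l[b,a];pt=P[w][:,:3]
    (cx,cy),r=cv2.minEnclosingCircle(pt[:,:2].astype(np.float32)*1000)
    print(lo,n,c[l[b,a]].round(1),w.sum(),pt.mean(0).round(4),"circ",round(cx,1),round(cy,1),round(r,1),"tool",((pt.mean(0)-t)@A*100).round(2))
```

```text
0.029 large [257.8 165.7] 2370 [0.4851 0.0451 0.0321] circ 486.3 44.7 34.8 tool [19.89  0.15 -0.29]
0.029 small [156.5 198.5] 625 [ 0.4947 -0.0914  0.0319] circ 495.4 -92.6 19.0 tool [ 19.91 -12.86   3.96]
0.014 large [257.7 163.5] 3262 [0.483  0.0455 0.029 ] circ 486.2 44.7 41.8 tool [20.2   0.14 -0.51]
0.014 small [159.6 195.2] 1158 [ 0.4926 -0.0882  0.0269] circ 495.2 -92.1 25.8 tool [ 20.41 -12.59   3.68]
```

servo_tool --increments '[{"offset": [2, 0.1, -0.1], "yaw": 0}, {"offset": [5, 0.2, -0.2], "yaw": 0}, {"offset": [8, 0.2, -0.2], "yaw": 0}, {"offset": [11, 0.2, -0.2], "yaw": 0}, {"offset": [14, 0.2, -0.2], "yaw": 0}, {"offset": [16.5, 0.2, -0.2], "yaw": 0}, {"offset": [18, 0.2, -0.2], "yaw": 0}, {"offset": [18.5, 0.2, -0.2], "yaw": 0}]'

```text
clock: 2.6
tcp_pos: [0.4832, 0.0487, 0.0447]
orientation: [0.701, 0.085, 0.703, -0.085]
wrist_force: [-0.5, 0.5, -0.1]
finger_gap: -0.0001
```

servo_tool --increments '[{"offset": [0.2, 0, 0], "yaw": 0}, {"offset": [0.4, 0, 0], "yaw": 0}, {"offset": [0.6, 0, 0], "yaw": 0}, {"offset": [0.8, 0, 0], "yaw": 0}, {"offset": [1.0, 0, 0], "yaw": 0}, {"offset": [1.2, 0, 0], "yaw": 0}, {"offset": [1.2, 0, 0], "yaw": 0}, {"offset": [1.2, 0, 0], "yaw": 0}]'

```text
clock: 3.4
tcp_pos: [0.4857, 0.0476, 0.0342]
orientation: [0.702, 0.086, 0.702, -0.086]
wrist_force: [0.4, -0.8, -0.0]
finger_gap: -0.0003
```

servo_tool --increments '[{"offset": [0.1, -0.2, 0], "yaw": 0}, {"offset": [0.2, -0.2, 0], "yaw": 0}, {"offset": [0.3, -0.2, 0], "yaw": 0}, {"offset": [0.4, -0.2, 0], "yaw": 0}, {"offset": [0.5, -0.2, 0], "yaw": 0}, {"offset": [0.6, -0.2, 0], "yaw": 0}, {"offset": [0.7, -0.2, 0], "yaw": 0}, {"offset": [0.7, -0.2, 0], "yaw": 0}]'

```text
clock: 4.2
tcp_pos: [0.4853, 0.0456, 0.0273]
orientation: [0.702, 0.086, 0.702, -0.086]
wrist_force: [-0.8, -1.2, 3.2]
finger_gap: -0.0
```

servo_tool --increments '[{"offset": [0.1, 0, 0], "yaw": 0}, {"offset": [0.15, 0, 0], "yaw": 0}, {"offset": [0.15, 0, 0], "yaw": 0}, {"offset": [0.15, 0, 0], "yaw": 0}, {"offset": [0.15, 0, 0], "yaw": 0}, {"offset": [0.15, 0, 0], "yaw": 0}, {"offset": [0.15, 0, 0], "yaw": 0}, {"offset": [0.15, 0, 0], "yaw": 0}]'

```text
clock: 5.0
tcp_pos: [0.4853, 0.0456, 0.0258]
orientation: [0.702, 0.086, 0.702, -0.086]
wrist_force: [-1.9, -2.0, 4.8]
finger_gap: 0.0
```

Run:
```python
from workcell import env
from h import *
import time
for i in range(5):
    p,d=env.read_camera("scene"); s=env.get_state();print(s["clock"],s["tcp_pos"].round(4),s["wrist_force"].round(2))
cv2.imwrite("pics/s3.png",cv2.resize(p[130:280,150:350,::-1],None,fx=4,fy=4))
```

```text
5.05 [0.4853 0.0457 0.0258] [-0.95 -2.28  4.36]
5.1 [0.4853 0.0456 0.0258] [-2.1  -1.98  5.09]
5.15 [0.4853 0.0457 0.0258] [-0.69 -2.54  4.95]
5.2 [0.4853 0.0456 0.0258] [ 0.7  -2.9   4.42]
5.25 [0.4853 0.0456 0.0258] [-0.73 -1.86  4.35]
```

View pics/s3.png

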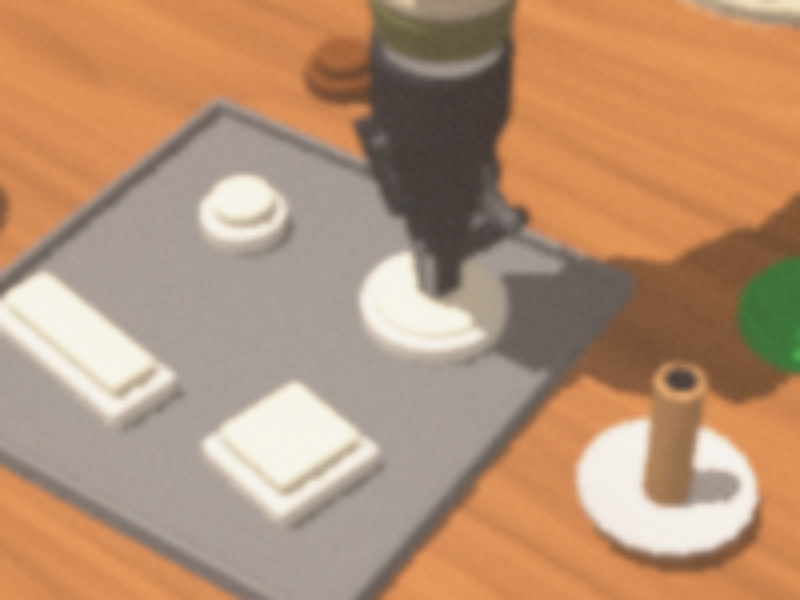

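Cap is visibly in, about 4.6 N. Releasing.

servo_tool --increments '[{"offset": [-0.3, 0, 0], "yaw": 0}, {"offset": [-0.8, 0, 0], "yaw": 0}, {"offset": [-1.5, 0, 0], "yaw": 0}, {"offset": [-3, 0, 0], "yaw": 0}, {"offset": [-4.5, 0, 0], "yaw": 0}, {"offset": [-5.5, 0, 0], "yaw": 0}, {"offset": [-6, 0, 0], "yaw": 0}, {"offset": [-6, 0, 0], "yaw": 0}]'

```text
clock: 6.05
tcp_pos: [0.4857, 0.0459, 0.0864]
orientation: [0.702, 0.086, 0.701, -0.085]
wrist_force: [0.6, 0.3, -0.1]
finger_gap: -0.0001
```

servo_tool --increments '[{"offset": [0, -1, 0.3], "yaw": 0}, {"offset": [0, -3.5, 1.2], "yaw": 0}, {"offset": [0, -6.5, 2.1], "yaw": 0}, {"offset": [0, -9.5, 3.1], "yaw": 0}, {"offset": [0, -12, 3.9], "yaw": 0}, {"offset": [0, -13, 4.2], "yaw": 0}, {"offset": [0, -13.1, 4.3], "yaw": 0}, {"offset": [0, -13.1, 4.3], "yaw": 0}]'

```text
clock: 6.85
tcp_pos: [0.495, -0.0915, 0.0853]
orientation: [0.701, 0.086, 0.702, -0.086]
wrist_force: [0.0, -0.5, -0.0]
finger_gap: -0.0002
```

Run:
```python
from workcell import env
from h import *
s=env.get_state();A=axes(s);print(s["clock"],s["tcp_pos"].round(4),s["wrist_force"].round(2))
print((np.array([.4953,-.0923,.032])-s["tcp_pos"])@A*100)
p,d=env.read_camera("scene");cv2.imwrite("pics/s4.png",cv2.resize(p[130:280,150:350,::-1],None,fx=4,fy=4))
```

```text
6.85 [ 0.495  -0.0915  0.0853] [ 0.03 -0.45 -0.05]
[ 5.33066236 -0.07008797  0.05289761]
```

View pics/s4.png

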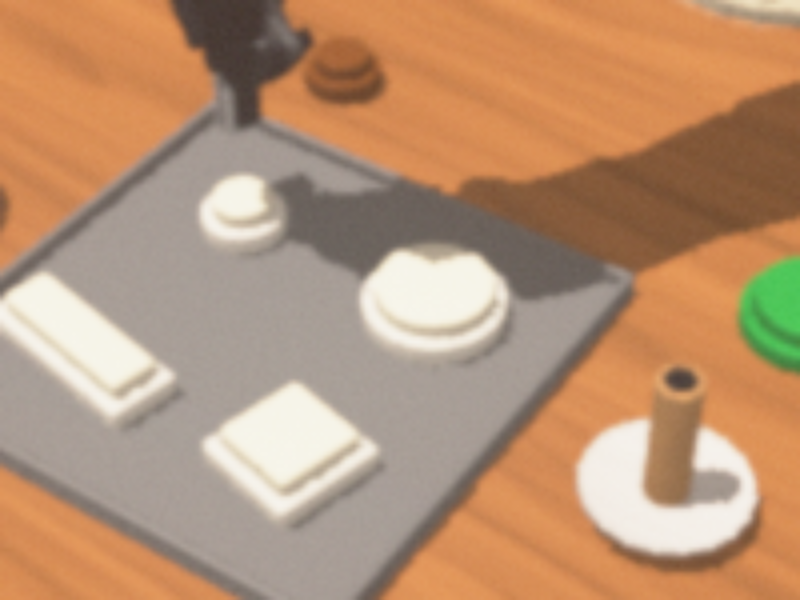

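The large cap is up again and its light hasn't moved. The tip is above the small light, with 53 mm left to contact.

servo_tool --increments '[{"offset": [1, 0, 0], "yaw": 0}, {"offset": [2.5, -0.1, 0], "yaw": 0}, {"offset": [3.8, -0.1, 0], "yaw": 0}, {"offset": [4.5, -0.1, 0], "yaw": 0}, {"offset": [4.8, -0.1, 0], "yaw": 0}, {"offset": [5, -0.1, 0], "yaw": 0}, {"offset": [5, -0.1, 0], "yaw": 0}, {"offset": [5, -0.1, 0], "yaw": 0}]'

```text
clock: 7.7
tcp_pos: [0.4957, -0.0928, 0.0362]
orientation: [0.702, 0.086, 0.702, -0.086]
wrist_force: [0.2, -0.0, -0.2]
finger_gap: 0.0001
```

servo_tool --increments '[{"offset": [0.1, 0, 0], "yaw": 0}, {"offset": [0.2, 0, 0], "yaw": 0}, {"offset": [0.3, 0, 0], "yaw": 0}, {"offset": [0.4, 0, 0], "yaw": 0}, {"offset": [0.5, 0, 0], "yaw": 0}, {"offset": [0.6, 0, 0], "yaw": 0}, {"offset": [0.7, 0, 0], "yaw": 0}, {"offset": [0.7, 0, 0], "yaw": 0}]'

```text
clock: 8.5
tcp_pos: [0.4953, -0.0928, 0.0288]
orientation: [0.702, 0.086, 0.702, -0.086]
wrist_force: [-0.7, -0.0, 2.7]
finger_gap: 0.0002
```

servo_tool --increments '[{"offset": [0.1, 0, 0], "yaw": 0}, {"offset": [0.2, 0, 0], "yaw": 0}, {"offset": [0.3, 0, 0], "yaw": 0}, {"offset": [0.3, 0, 0], "yaw": 0}, {"offset": [0.3, 0, 0], "yaw": 0}, {"offset": [0.3, 0, 0], "yaw": 0}, {"offset": [0.3, 0, 0], "yaw": 0}, {"offset": [0.3, 0, 0], "yaw": 0}]'

```text
clock: 9.3
tcp_pos: [0.4953, -0.0928, 0.0259]
orientation: [0.702, 0.086, 0.702, -0.086]
wrist_force: [-1.3, 0.8, 5.0]
finger_gap: -0.0002
```

Run:
```python
from workcell import env
from h import *
for i in range(5):
    p,d=env.read_camera("scene"); s=env.get_state();print(s["clock"],s["tcp_pos"].round(4),s["wrist_force"].round(2))
cv2.imwrite("pics/s5.png",cv2.resize(p[130:280,150:350,::-1],None,fx=4,fy=4))
```

```text
9.35 [ 0.4953 -0.0928  0.0258] [-0.35 -0.49  5.67]
9.4 [ 0.4953 -0.0928  0.0258] [-0.69 -0.22  5.04]
9.45 [ 0.4953 -0.0928  0.0258] [-1.15 -0.67  4.29]
9.5 [ 0.4953 -0.0928  0.0258] [-0.66 -0.08  4.26]
9.55 [ 0.4953 -0.0928  0.0258] [-0.57 -0.29  4.65]
```

View pics/s5.png

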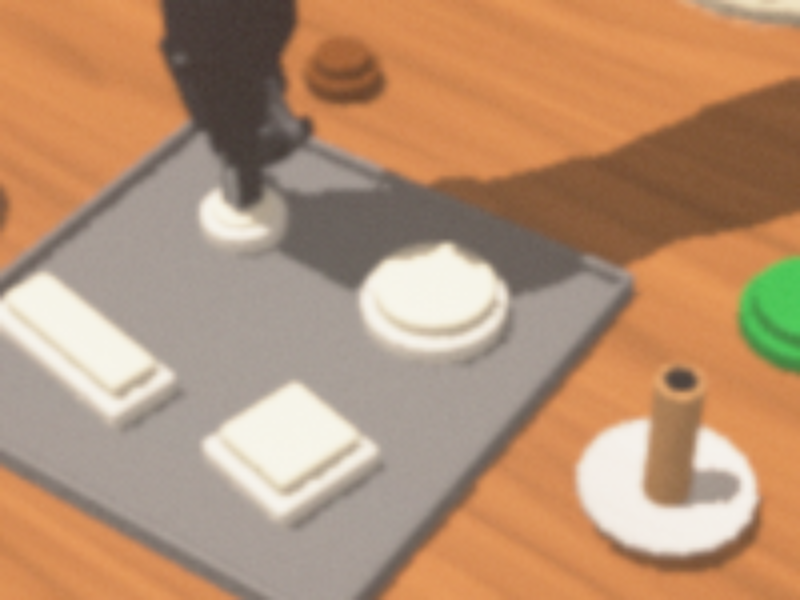

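The small cap is in, about 4.7 N. Releasing straight up.

servo_tool --increments '[{"offset": [-0.3, 0, 0], "yaw": 0}, {"offset": [-0.8, 0, 0], "yaw": 0}, {"offset": [-1.8, 0, 0], "yaw": 0}, {"offset": [-4, 0, 0], "yaw": 0}, {"offset": [-7, 0, 0], "yaw": 0}, {"offset": [-10, 0, 0], "yaw": 0}, {"offset": [-13, 0, 0], "yaw": 0}, {"offset": [-15, 0, 0], "yaw": 0}]'

```text
clock: 10.35
tcp_pos: [0.4957, -0.0927, 0.1785]
orientation: [0.703, 0.086, 0.701, -0.086]
wrist_force: [0.6, -0.2, -0.0]
finger_gap: 0.0001
```

servo_tool --increments '[{"offset": [-1, 0, 0], "yaw": 0}, {"offset": [-1, 0, 0], "yaw": 0}, {"offset": [-1, 0, 0], "yaw": 0}, {"offset": [-1, 0, 0], "yaw": 0}, {"offset": [-1, 0, 0], "yaw": 0}, {"offset": [-1, 0, 0], "yaw": 0}, {"offset": [-1, 0, 0], "yaw": 0}, {"offset": [-1, 0, 0], "yaw": 0}]'

```text
clock: 11.15
tcp_pos: [0.4952, -0.0927, 0.1855]
orientation: [0.702, 0.086, 0.702, -0.086]
wrist_force: [-0.0, -0.6, 0.1]
finger_gap: -0.0001
```

Run:
```python
from workcell import env
from h import *
s=env.get_state();print(s["clock"],s["tcp_pos"].round(4),s["wrist_force"].round(2),abs(s["qvel"]).max())
m=env.camera_model("wrist");p,d=env.read_camera("wrist")
f=192/np.tan(np.radians(m["vertical_fov"])/2);T=m["world_from_camera"]
v,u=np.mgrid[:384,:512]
P=np.stack([(u-m["cx"])/f*d,-(v-m["cy"])/f*d,-d,np.ones_like(d)],-1)@T.T
for n,c,r in(("large",(.486,.0447),.03),("small",(.4953,-.0923),.014)):
    w=np.hypot(P[...,0]-c[0],P[...,1]-c[1])<r
    print(n,w.sum(),np.percentile(P[w][:,2],[5,50,95]).round(4))
mk=((P[...,2]>.029)&(P[...,2]<.036)).astype(np.uint8);k,l,st,c=cv2.connectedComponentsWithStats(mk)
for i in range(1,k):
    if st[i,4]>300:
        (x,y),r=cv2.minEnclosingCircle(P[l==i][:,:2].astype(np.float32)*1000);print("cap",round(x,1),round(y,1),round(r,1))
p,d=env.read_camera("scene");cv2.imwrite("pics/s6.png",p[...,::-1])
```

```text
11.15 [ 0.4952 -0.0927  0.1855] [-0.01 -0.63  0.12] 0.002271246386031157
large 2613 [0.031  0.0322 0.0333]
small 6350 [0.0323 0.2361 0.2751]
cap 486.6 44.2 34.9
cap 495.3 -92.6 18.9
cap 624.4 53.5 36.2
```

View pics/s6.png

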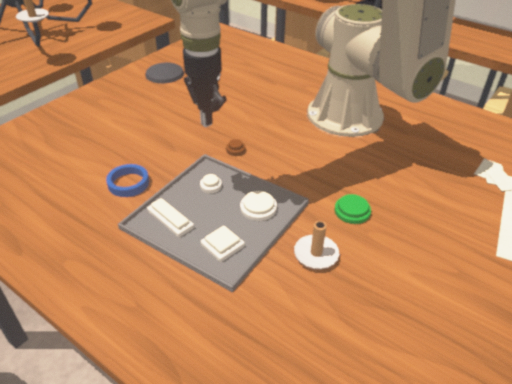

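Both caps are up at 32 mm, nothing has moved, and the hand is clear.

```bash
python3 -c "
from workcell import env
print(env.hand_in())"
```

```text
the job is handed in; nothing more can be done
None
```

I pressed the large round light's cap and then the small one's with closed fingertips, let each come back up, and handed the job in at about 11 s. `hand_in()` reports no verdict, so the points below are my own checks.

- **Presses:** by TCP height each cap went in about 6 mm, at roughly 4.7 N. Each was held for at least half a second, and the pictures showed it pressed in.
- **Release:** before I moved on to the small light, the large cap looked up again in the picture. At the end, wrist depth put both cap tops back at about 32 mm, their unpressed height.
- **Round lights:** their cap centres were within 1 mm of where they started.
- **Other objects:** the square light, bar light, candle cup and tape roll looked unmoved in the last scene picture. I did not measure them at the end.
- **Hand:** it stopped about 15 cm above the lights, with wrist force at noise level.

**Disagreements between measurements:**
- The scene camera put the lights about 8 mm from the top and wrist views. I used the wrist depth fit, which agreed with the top view to about 2 mm.
- One final depth summary for the small light also picked up the gripper and was useless. The 32 mm for that cap comes from the separate cap fit, which had a radius of 18.9 mm against 19 mm expected.

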